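# Cork between two ground weights, then draw the gauge rod

### The job

Lay the cork sheet centred and square on the steel weight that sits on the gauge stand, then set (do not drop) the second steel weight centred and square on the cork, its long side along that of the lower weight. Then draw the gauge rod by its black knob straight up, partway out of its snug bore, until its red ring is level with the top of the upper weight, and finish while still holding it there so that I can tighten the thumbscrew. The stand must not be lifted, tipped or shoved along, the rod must not come out of its bore, and the pin tub, glue bottle, marker and eraser stay where they are.

Things in the scene. Friction and masses are not known exactly. Their poses are not given: they have to be found in the camera images.
- stand: loose gauge stand of 2.4 kg on the bench: a grey base 80 (x) x 190 (y) x 14 mm thick, an upright aluminium guide block 40 x 40 mm, 56 mm high, centred 55 mm to the -y side of its middle with an upright bore of 17 mm through it down to the base, and a seat for the lower weight 55 mm to the +y side. A black thumbscrew (16 mm wide) sticks out 15 mm from the guide's -x side, 36 mm above the base; it is fixed. Origin: centre of the underside; z up
- seat (a point): centre of the seat, on top of the base (14 mm above the stand's underside). Two ribs 8 mm high stand at the seat's +y and -y ends; its x sides are open for fingers
- bore_mouth (a point): centre of the bore at the guide's top, 70 mm above the stand's underside; axes as the stand's
- lower_weight: ground steel weight 30 (x) x 50 (y) x 30 mm high, 0.35 kg, sitting loose in the seat, its axes along the stand's. A flat black dot on top. Origin: centre of the underside
- upper_weight: a second equal steel weight, 30 (x) x 50 (y) x 30 mm, 0.26 to 0.44 kg, lying on the white model baseboard (7 mm thick) behind the stand. Origin: centre of the underside, z up. When stacked its underside is 35 mm above that of the lower weight and its top 79 mm above the stand's underside
- cork_sheet: flat brown cork sheet, rigid, 44 (x) x 60 (y) x 5 mm, 15 g, lying on the white model baseboard (7 mm thick). Origin: centre of the underside, z up. Centred on the lower weight it overhangs by 7 mm in x and 5 mm in y
- gauge_rod: loose steel rod of 16 mm diameter, about 0.13 kg, standing in the bore with its foot on the base, free to slide up with 0.5 mm play all round. A black knob of 24 mm diameter and 28 mm height tops it, from 68 to 96 mm above its foot; 12 mm of bare rod show between guide and knob. Origin: centre of the foot; z along the rod, upward. Drawn 30 mm its ring is at the stack's height and 26 mm of rod remain in the bore; let go, it slides back down
- rod_foot (a point): centre of the rod's foot
- rod_ring (a point): centre of the red ring (4 mm wide) round the rod, 35 mm above its foot; at the start hidden in the bore, 49 mm above the stand's underside
- rod_knob (a point): centre of the black knob, 82 mm above the rod's foot
- pins: small clear round tub of map pins, 52 mm wide, 18 mm high; bystander. Origin: centre of the underside
- glue: small glue bottle with a yellow band, 34 mm wide, 92 mm high; bystander. Origin: centre of the underside
- red_marker: white marker with a red cap, 139 mm long (y), 18 mm thick, lying on the white baseboard; bystander. Origin: centre of the underside
- rubber_eraser: eraser in a blue sleeve, 20 x 46 x 12 mm; bystander. Origin: centre of the underside
Things that resemble listed ones, but are neither listed nor needed, are in the scene too. What is shaped like the upper_weight but turquoise is not meant.

How it is judged:
On the way, in this order (a step that is already met when the one before it is completed fails the run):
1. the cork sheet lies centred on the lower weight, let go (x of cork_sheet in the frame of lower_weight between -0.008 and 0.008 m and y of cork_sheet in the frame of lower_weight between -0.008 and 0.008 m and z of cork_sheet in the frame of lower_weight between 0.027 and 0.033 m and angle between the x axis of cork_sheet and the x axis of lower_weight, either way round below 0.2 rad and angle between cork_sheet's own z axis and vertical below 0.06 rad and contact force between the fingers and cork_sheet below 0.1 N), for 0.2 s.
2. the second weight stands centred on the cork, let go (x of cork_sheet in the frame of lower_weight between -0.008 and 0.008 m and y of cork_sheet in the frame of lower_weight between -0.008 and 0.008 m and z of cork_sheet in the frame of lower_weight between 0.027 and 0.033 m and angle between the x axis of each of cork_sheet, upper_weight and the x axis of lower_weight, either way round below 0.2 rad and angle between each of cork_sheet, upper_weight's own z axis and vertical below 0.06 rad and x of upper_weight in the frame of lower_weight between -0.008 and 0.008 m and y of upper_weight in the frame of lower_weight between -0.008 and 0.008 m and z of upper_weight in the frame of lower_weight between 0.032 and 0.038 m and contact force between the fingers and upper_weight below 0.1 N), for 0.2 s.
3. the rod is drawn up until its ring is level with the top of the upper weight (z of rod_ring in the frame of stand between 0.074 and 0.084 m), for 0.2 s.
At the end, for the whole second after the job is handed in: Cork and upper weight flat on the lower weight in its seat, centred within 8 mm, square within 0.2 rad, untouched; fingers hold the rod still and upright in its bore, ring 74 to 84 mm above the stand's underside (stack top 79); stand level and moved under 15 mm (all of step 2 and all of step 3 and x of lower_weight in the frame of seat between -0.005 and 0.005 m and y of lower_weight in the frame of seat between -0.005 and 0.005 m and z of lower_weight in the frame of seat between -0.003 and 0.003 m and contact force between the fingers and cork_sheet below 0.1 N and contact force between the fingers and lower_weight below 0.1 N and x of rod_foot in the frame of bore_mouth between -0.003 and 0.003 m and y of rod_foot in the frame of bore_mouth between -0.003 and 0.003 m and angle between the z axis of gauge_rod and the z axis of stand, either way round below 0.06 rad and contact force between the fingers and gauge_rod above 1 N and linear speed of gauge_rod below 0.01 m/s and distance of stand from where it was at the start of the episode below 0.015 m and angle between stand's own z axis and vertical below 0.03 rad); the arm keeps its last pose, push and grip.
It fails at once if the stand is lifted, tipped (over 0.06 rad) or shoved over 15 mm (distance of stand from where it was at the start of the episode above 0.015 m or angle between stand's own z axis and vertical above 0.06 rad).
It fails at once if the rod comes out of its bore (z of rod_foot in the frame of bore_mouth above -0.002 m).
It fails at once if the second weight is let go more than 20 mm above its place (z of upper_weight in the frame of stand above 0.069 m and contact force between the fingers and upper_weight below 0.1 N and horizontal distance between upper_weight and seat below 0.1 m).
It fails at once if the pin tub, glue bottle, marker or eraser is moved over 25 mm (distance of any of pins, glue, red_marker, rubber_eraser from where it was at the start of the episode above 0.025 m).
It also fails if it takes over 58 s, if anything falls off the work surface, if the arm or the gripper's body presses on something with over 40 N, if the wrist force passes 120 N, or if a joint passes its speed limit or range.

### The arm

A 6-joint arm with a two-finger parallel gripper is mounted at the origin on a cart in front of the work surface, level with it; the furniture and walls round the work are solid. World frame = base frame: x ahead of the robot, y to its left, z up, the work surface at z = 0. Lengths are in m, angles in rad, forces in N, time in s.
With the tool pointing down it reaches from about 0.25 to 0.775 m from the base axis. Payload 8.9 kg.
Tool frame: the origin (TCP) lies on the centre line of the jaws, within the pads' length; the fingertips stand 25 mm ahead of it and the grasp point (between the pads) lies 6 mm ahead of it (manip.tcp_to_tips is the distance from the TCP to the fingertips, in m); x points along the fingers, z is the direction in which the jaws open and shut, and the axes are right-handed (so a half turn about x gives the same grasp; the last joint's range is limited). The gripper opens to 85 mm and grips with 20 to 120 N. Pads are 22 mm wide; open, the fingers measure 114 mm over their backs; the gripper's body (76 mm by 85 mm) begins 54 mm behind the grasp point. The pads swing forward as they close: fully open they stand 13 mm farther back than shut.
Start: joints at [1.064, 0.291, -0.153, 1.127, 0, 1.431], TCP at [0.189, 0.49, 0.256] pointing down, gripper open.
Joint ranges: [-2.52, 2.52], [-0.91, 1.74], [-1.3, 1.37], [-1.96, 2.02], [-1.52, 1.47], [-3.14, 3.14]. Speed limits (rad/s): [2.22, 2.22, 2.79, 3.14, 3.14, 3.14].

### API

Orientations are given as a unit quaternion [x, y, z, w].
In Python, from bench import manip, cams, sign_off, nets gives the robot as it stands.
- The arm moves only by the shell command python3 -m creep 'ROWS' [OPENING]. ROWS is JSON, a list of rows, each a list of 2 entries, a list of its own where there are three numbers: the shift along the tool's x, y, z in cm, then the turn, a rotation vector about the tool's x, y, z in degrees. A call has 1 to 20 rows; each row is the pose to reach, as a shift and turn from the pose measured when the call began, along the tool's axes at that moment; what a row does not reach only later rows make up. A row lasts 1/8 s, in which the tool goes at most 62.5 mm and 10.7 degrees, less where a joint would pass 70% of its speed; a pose out of reach is approached as far as the arm can. A call with a gripper value outside its range is refused whole. OPENING is the closure in counts, from 0 (fully open) to 255 (shut), set as the call begins (- or left out, the last holds). The fingers move at their own pace and stop on an object; the grip force is fixed at half the most. Time passes only in rows, so rows that repeat a pose let the fingers close. It gives the time, the measured TCP pose, the force and the opening at its end, in the units of the state.
- manip.observe(): the state, without advancing time (a new reading comes with each control period).
- cams.grab_frame(name): name is "scene" or "top" or "wrist"; returns a dict with "image" (420x560x3 uint8, red, green, blue), "range_z" (420x560 float32, m along the optical axis (not along the pixel's ray), 0 where there is no reading), "fov_y" (degrees; the focal length in pixels is half the picture's height over the tangent of half this angle, whatever the lens; pixels are square), "cx", "cy" (the principal point, pixels), "cam_to_world" (4x4, takes a point from camera to world coordinates). Camera axes: x right, y down, z forward; pixel columns grow to the right and rows downward; lengths in m; the calibration is good to about 2 mm. A picture is of the moment at which its call begins.
- sign_off(): hands the job in, once; it reports no verdict.
Trained networks look in the newest picture that a camera, given by its name, has taken for a name from the list of things; names that differ only in an ending like _2 or _b are one class to them, and where a whole thing is asked for, a point or a joint stands for the part that bears it (a point fixed in the world has none). Each returns a list of dicts, best first, with "conf" (0 to 1); they miss things now and then, are a little off and sometimes report something else, mostly with a low value. They report only what shows in the picture. A call takes as long as a camera call. They do not tell look-alikes from the thing itself.
- nets.cut_out(camera, query): "region" (420x560 bool, what is visible of it) and "uv" ([column, row] in pixels, amid what is visible of it).
The state is a dict: "time_s": time; "q": joint angles; "qvel": joint speeds; "joint_torque": joint torques, N m; "tcp_pos": TCP position; "eef_rot": TCP orientation; "ft_force": force on the tool from outside, world axes, zero at the start; "torque": the same for the moment, N m; "gripper_width": finger opening in m.
Only numpy, scipy, OpenCV 4.12 (cv2) and the standard library are available. Lean on these libraries where they do the work, as an engineer would, in place of code of your own. Each camera call takes 0.05 s, during which the arm holds its last target.

## Working session

There is one attempt and no reset: what is moved stays moved. The work goes in short steps, Python scripts to look and compute and a shell command to move; the robot and the scene stay as the last step left them, time stands still between calls to the robot, and variables do not carry over. Pictures are saved under pics/ and viewed, and the job is handed in when it is done.

```bash
ls; mkdir -p pics
python3 - <<'E'
from bench import manip,cams,nets
import cv2,numpy as np
print(manip.observe(), manip.tcp_to_tips)
for c in ["scene","top","wrist"]:
    f=cams.grab_frame(c); cv2.imwrite(f"pics/{c}0.png",cv2.cvtColor(f["image"],cv2.COLOR_RGB2BGR))
    print(c,f["fov_y"],f["cx"],f["cy"],np.round(f["cam_to_world"],3).tolist())
E
```

```text
pics
{'time_s': 0.0, 'q': array([ 1.06367863e+00,  2.91262894e-01, -1.54117953e-01,  1.12671192e+00,
       -8.35617813e-06,  1.43145211e+00]), 'qvel': array([-6.83946107e-06,  6.93186519e-04, -5.41524700e-04, -1.76475892e-04,
        2.28670378e-04,  1.02761053e-03]), 'joint_torque': array([-7.99980571e-04, -5.37140822e+01,  3.31369579e+01,  1.60775799e-02,
       -2.66203924e-04, -9.69525644e-06]), 'tcp_pos': array([0.18857877, 0.48952641, 0.25574445]), 'eef_rot': array([-0.40035107,  0.58340512,  0.39993703,  0.58258721]), 'ft_force': array([-0.26224013,  1.54052819, -0.46388037]), 'torque': array([-0.00964871,  0.01992975, -0.01103157]), 'gripper_width': 0.08553553192291741} 0.025
scene 55.41177490642265 279.4915808674428 209.9893961094283 [[-0.639, -0.46, 0.616, -0.052], [-0.769, 0.389, -0.507, 0.782], [-0.007, -0.798, -0.603, 0.688], [0.0, 0.0, 0.0, 1.0]]
top 46.91784737195537 287.9297234497043 212.13304374021013 [[0.021, -0.992, 0.122, 0.47], [-1.0, -0.02, 0.007, 0.245], [-0.005, -0.123, -0.992, 1.055], [0.0, 0.0, 0.0, 1.0]]
wrist 60.92579418187135 279.7172898094054 209.69333974853262 [[0.36, 0.888, 0.285, 0.115], [0.933, -0.342, -0.112, 0.518], [-0.002, 0.306, -0.952, 0.374], [0.0, 0.0, 0.0, 1.0]]
```

View pics/scene0.png

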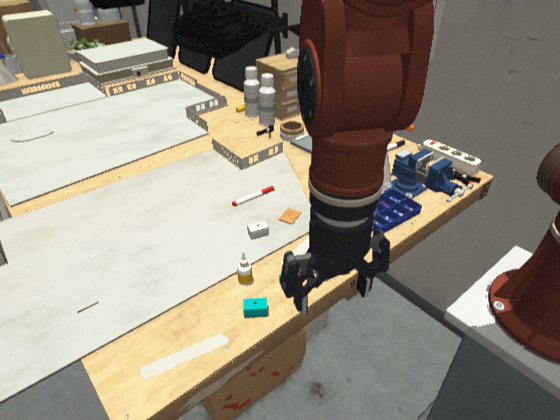

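View pics/top0.png

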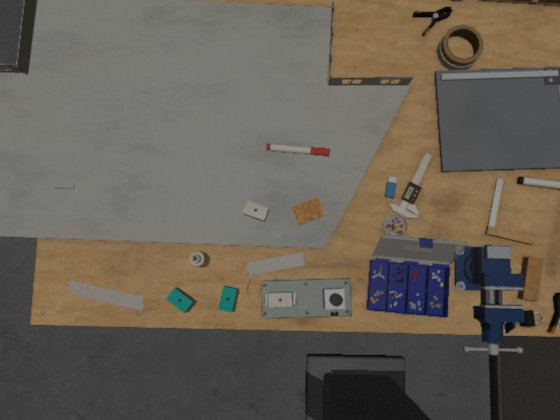

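View pics/wrist0.png

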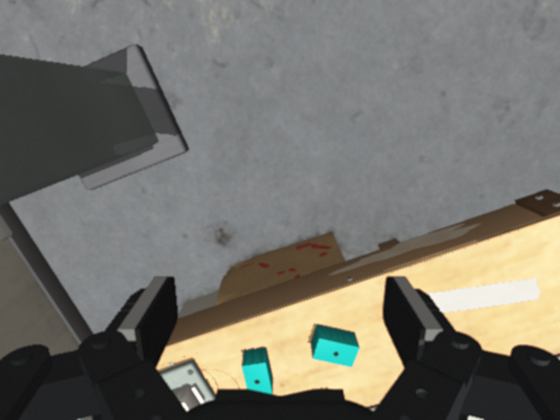

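The top view shows the stand at (306,298), seat on the left at (280,300) and knob at (335,299). The white-grey weight is at (256,211), the cork at (308,211), the glue at (197,259) and the turquoise decoys at (180,300) and (228,299). Next I'll measure the poses.

```bash
cat > h.py <<'E'
from bench import manip,cams,nets
import cv2,numpy as np
from scipy.spatial.transform import Rotation as R
def world(f):
    h,w=f["range_z"].shape; fl=h/2/np.tan(np.radians(f["fov_y"])/2)
    u,v=np.meshgrid(np.arange(w),np.arange(h)); z=f["range_z"]
    p=np.stack([(u-f["cx"])/fl*z,(v-f["cy"])/fl*z,z],-1)
    T=f["cam_to_world"]; P=p@T[:3,:3].T+T[:3,3]; P[z<=0]=np.nan
    return P
def rect(pts):
    (c,s,a)=cv2.minAreaRect((pts[:,:2]*1000).astype(np.float32)); return np.round(c,1),np.round(s,1),round(a,1)
def save(f,n,crop=None,k=1):
    im=cv2.cvtColor(f["image"],cv2.COLOR_RGB2BGR)
    if crop: im=im[crop[1]:crop[3],crop[0]:crop[2]]
    cv2.imwrite(f"pics/{n}.png",cv2.resize(im,None,fx=k,fy=k,interpolation=cv2.INTER_CUBIC))
E
python3 - <<'E'
from h import *
f=cams.grab_frame("top"); P=world(f); save(f,"top1",(180,130,460,330),2.8)
for q in ["stand","lower_weight","upper_weight","cork_sheet","gauge_rod","rod_knob","pins","glue","red_marker","rubber_eraser"]:
    for d in nets.cut_out("top",q)[:3]:
        m=d["region"]&np.isfinite(P[...,2]); p=P[m]
        if len(p)<8: continue
        zt=np.percentile(p[:,2],90); t=p[p[:,2]>zt-.006]
        print(q,round(d["conf"],2),np.round(d["uv"]),len(p),"z10/50/90",np.round(np.percentile(p[:,2],[10,50,90])*1000,1),rect(t), np.round(np.nanmean(t,0)*1000,1))
E
```

```text
stand 0.85 [308. 298.] 3019 z10/50/90 [11.8 14.7 58.3] (array([410.3, 156. ]), array([55. , 40.4]), 2.7) [415.5 158.5  70.7]
lower_weight 0.79 [279. 299.] 337 z10/50/90 [41.6 44.  46.5] (array([411.8, 265.8]), array([28.7, 47.5]), 1.2) [412.7 266.1  44.2]
lower_weight 0.67 [196. 257.] 242 z10/50/90 [28.4 49.7 71.4] (array([493.1, 440.5]), array([16.5, 17.4]), 43.9) [493.2 439.7  73.1]
upper_weight 0.88 [180. 302.] 414 z10/50/90 [18.1 29.9 32.7] (array([406.1, 476.7]), array([50.1, 30.6]), 54.1) [406.  476.3  30.5]
upper_weight 0.84 [255. 212.] 324 z10/50/90 [34.5 37.3 39.3] (array([597.7, 322.2]), array([48.6, 29.6]), 73.0) [597.4 322.2  37.4]
upper_weight 0.56 [225. 299.] 389 z10/50/90 [25.2 30.3 32.7] (array([410.4, 376. ]), array([30. , 49.7]), 79.1) [410.4 375.9  30.6]
cork_sheet 0.45 [280. 300.] 312 z10/50/90 [41.7 44.2 46.4] (array([411.8, 266.8]), array([28.6, 45.4]), 1.4) [411.8 266.9  44.2]
gauge_rod 0.43 [334. 304.] 139 z10/50/90 [105.8 109.8 112.3] (array([417.9, 156.6]), array([21.7, 22.9]), 89.7) [418.2 156.4 110.2]
rod_knob 0.72 [333. 299.] 137 z10/50/90 [106.9 109.8 112.3] (array([417.9, 156.6]), array([21.7, 22.9]), 89.7) [418.1 156.5 110.2]
pins 0.94 [394. 227.] 441 z10/50/90 [ 0.8  4.4 16.3] (array([576.2,  21.1]), array([51.8, 45.4]), 84.9) [574.1  20.8  15. ]
glue 0.53 [196. 260.] 254 z10/50/90 [14.6 49.2 71.2] (array([493.1, 440.5]), array([16.5, 17.4]), 43.9) [493.2 439.7  73.1]
red_marker 0.72 [300. 152.] 435 z10/50/90 [19.1 23.2 26.2] (array([735.8, 233.5]), array([136.1,  15.8]), 85.9) [735.4 231.7  23.8]
rubber_eraser 0.74 [390. 191.] 214 z10/50/90 [ 6.8 11.7 14.5] (array([659.5,  29.6]), array([19.9, 46.5]), 79.6) [658.3  29.7  12.2]
```

View pics/top1.png

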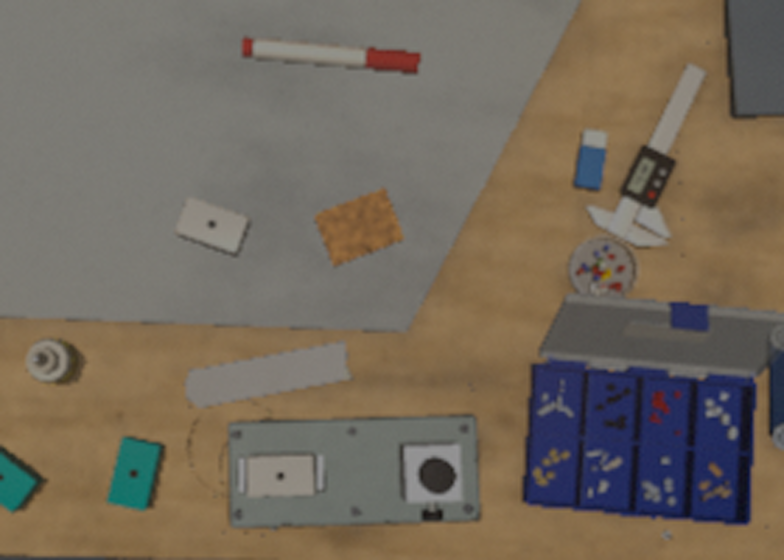

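The enlarged top view shows the weights, cork at crop (359,228), stand with seat on the left and thumbscrew toward -x. The net confused the cork with the lower weight, so I'll find the cork by colour and get the stand angle from the base.

```bash
cat >> h.py <<'E'
def plan(tgt,ang,st=None):
    """target tcp pos (m), jaw axis angle in world xy (deg, mod 180), pointing down"""
    st=st or manip.observe(); Rc=R.from_quat(st["eef_rot"]).as_matrix(); p=np.array(st["tcp_pos"])
    best=None
    for k in (0,180):
        a=np.radians(ang+k); z=np.array([np.cos(a),np.sin(a),0]); x=np.array([0,0,-1.]); y=np.cross(z,x)
        Rt=np.stack([x,y,z],1); rv=np.degrees(R.from_matrix(Rc.T@Rt).as_rotvec())
        if best is None or np.linalg.norm(rv)<np.linalg.norm(best): best=rv
    print("shift cm",np.round(Rc.T@(np.array(tgt)-p)*100,2),"turn",np.round(best,1),"| tcp",np.round(p*1000,1),"q6",round(st["q"][5],2),"w",round(st["gripper_width"]*1000,1))
E
python3 - <<'E'
from h import *
f=cams.grab_frame("top"); P=world(f)
hsv=cv2.cvtColor(f["image"],cv2.COLOR_RGB2HSV)
print(hsv[211,308],hsv[300,228])
m=np.zeros(hsv.shape[:2],bool); m[190:232,285:330]=True
c=m&(hsv[...,1]>90); p=P[c]
print("cork",c.sum(),rect(p),np.round(np.nanmedian(p,0)*1000,1))
d=[x for x in nets.cut_out("top","stand")][0]; b=d["region"]&(abs(P[...,2]-.014)<.012); print("base",rect(P[b]))
st=manip.observe(); Rm=R.from_quat(st["eef_rot"]).as_matrix(); print(np.round(Rm,3))
f=cams.grab_frame("wrist"); T=np.eye(4);T[:3,:3]=Rm;T[:3,3]=st["tcp_pos"]; print(np.round(np.linalg.inv(T)@f["cam_to_world"],4))
E
```

```text
[ 15 142 126] [ 84 142  86]
cork 525 (array([nan, nan]), array([0., 0.]), 0.0) [602.2 209.1  12.4]
base (array([415. , 211.2]), array([ 80.1, 190. ]), 2.9)
[[ 0.    -0.933  0.36 ]
 [ 0.     0.36   0.933]
 [-1.    -0.     0.   ]]
[[ 7.000e-04 -3.065e-01  9.519e-01 -1.177e-01]
 [-5.000e-04 -9.519e-01 -3.065e-01  7.900e-02]
 [ 1.000e+00 -3.000e-04 -8.000e-04 -3.000e-04]
 [ 0.000e+00  0.000e+00  0.000e+00  1.000e+00]]
```

Run:
```python
from h import *
plan([.602,.209,.16],20)
```

```text
shift cm [  9.63 -48.66 -11.35] turn [48.9  0.  -0. ] | tcp [188.8 489.9 256.3] q6 1.43 w 85.7
```

```bash
python3 -m creep '[[[1,-5,-1.2],[6,0,0]],[[2,-10.5,-2.5],[12,0,0]],[[3.2,-16,-3.8],[18,0,0]],[[4.4,-22,-5],[24,0,0]],[[5.6,-28,-6.5],[30,0,0]],[[6.8,-34,-8],[36,0,0]],[[8,-40,-9.5],[42,0,0]],[[9,-45,-10.6],[46,0,0]],[[9.6,-48.7,-11.4],[49,0,0]],[[9.6,-48.7,-11.4],[49,0,0]],[[9.6,-48.7,-11.4],[49,0,0]],[[9.6,-48.7,-11.4],[49,0,0]]]' 0
python3 - <<'E'
from h import *
plan([.602,.209,.16],20)
f=cams.grab_frame("wrist"); save(f,"w1")
P=world(f); hsv=cv2.cvtColor(f["image"],cv2.COLOR_RGB2HSV)
c=(hsv[...,1]>90)&(hsv[...,0]<25)&(np.linalg.norm(P[...,:2]-[.602,.209],axis=-1)<.05)
n,l,s,_=cv2.connectedComponentsWithStats(c.astype(np.uint8)); i=1+np.argmax(s[1:,4]); p=P[l==i]; p=p[np.isfinite(p).all(1)]
print("cork",len(p),rect(p),np.round(p.mean(0)*1000,1))
for q in ["upper_weight","cork_sheet"]:
    for d in nets.cut_out("wrist",q)[:3]:
        p=P[d["region"]]; p=p[np.isfinite(p).all(1)]
        zt=np.percentile(p[:,2],90); t=p[p[:,2]>zt-.006]
        print(q,round(d["conf"],2),np.round(d["uv"]),len(p),rect(t),np.round(t.mean(0)*1000,1))
E
```

```text
time_s: 2.35
tcp_pos: [0.6014, 0.2092, 0.1607]
eef_rot: [-0.123, 0.696, 0.123, 0.696]
ft_force: [0.2, 0.6, 1.0]
gripper_width: 0.0856
shift cm [ 0.07 -0.04  0.05] turn [ 0.  0. -0.] | tcp [601.4 209.2 160.7] q6 1.44 w 85.6
cork 3962 (array([600.5, 209. ]), array([43.3, 59.2]), 21.5) [600.1 210.2  12.1]
upper_weight 0.9 [334.  45.] 4304 (array([596.9, 320.9]), array([50.2, 30. ]), 72.0) [596.7 321.2  37. ]
upper_weight 0.35 [277. 203.] 4137 (array([600.6, 208.7]), array([44.1, 60.2]), 22.5) [600.1 210.1  12.1]
cork_sheet 0.31 [462. 214.] 3749 (array([735.5, 241.9]), array([120.8,  17.6]), 85.5) [733.7 245.6  22.5]
```

View pics/w1.png

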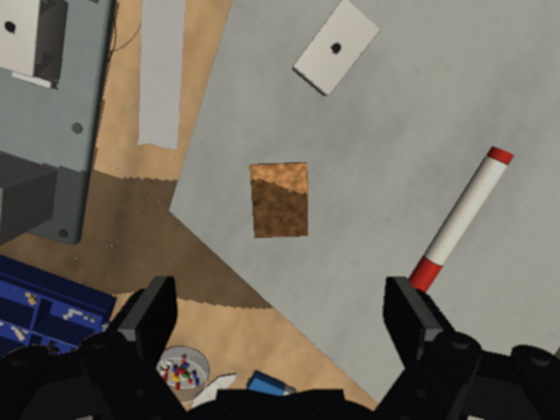

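Wrist view shows the cork at (279,200), nearly square to the jaws; the weight at (336,48); marker at right (460,220). Now I'll check where the fingertips stand in the tool frame when open.

```bash
cat >> h.py <<'E'
def tool(P,st=None):
    st=st or manip.observe(); Rc=R.from_quat(st["eef_rot"]).as_matrix(); return (P-st["tcp_pos"])@Rc
E
python3 - <<'E'
from h import *
f=cams.grab_frame("wrist"); t=tool(world(f))
m=(t[...,0]>-.04)&(t[...,0]<.06)&(abs(t[...,2])<.075)
for s in (-1,1):
    p=t[m&(t[...,2]*s>0)]; print(len(p),np.round(p.max(0)*1000,1),np.round(p.min(0)*1000,1),np.round(np.percentile(p[:,0],[50,90,99])*1000,1))
plan([.6006,.2088,.050],22)
E
```

```text
6573 [ 12.5  14.7 -37.9] [-40.  -11.6 -74.9] [-24.3   0.5   9.6]
6683 [12.1 14.7 74.4] [-40.  -11.3  36.4] [-24.8   0.6   9.7]
shift cm [11.07  0.03 -0.13] turn [-2.  0.  0.] | tcp [601.9 209.  160.7] q6 1.44 w 85.3
```

```bash
python3 -m creep '[[[4,0,0],[-2,0,0]],[[8,0,-0.1],[-2,0,0]],[[10.5,0,-0.1],[-2,0,0]],[[11,0,-0.1],[-2,0,0]],[[11,0,-0.1],[-2,0,0]],[[11,0,-0.1],[-2,0,0]]]' 95
python3 - <<'E'
from h import *
f=cams.grab_frame("wrist"); save(f,"w2"); P=world(f);t=tool(P)
print(manip.observe()["gripper_width"])
m=(t[...,0]>-.04)&(t[...,0]<.0255)&(abs(t[...,2])<.075)
for s in (-1,1):
    p=t[m&(t[...,2]*s>0)]; print(len(p),np.round(p.max(0)*1000,1),np.round(p.min(0)*1000,1),np.round(np.percentile(p[:,0],[50,90,99])*1000,1))
hsv=cv2.cvtColor(f["image"],cv2.COLOR_RGB2HSV)
c=(hsv[...,1]>90)&(hsv[...,0]<25)&(np.linalg.norm(P[...,:2]-[.602,.209],axis=-1)<.05)&(P[...,2]<.02)
n,l,s,_=cv2.connectedComponentsWithStats(c.astype(np.uint8)); i=1+np.argmax(s[1:,4]); p=P[l==i]; p=p[np.isfinite(p).all(1)]
print("cork",len(p),rect(p),np.round(p.mean(0)*1000,1))
b=P[(np.linalg.norm(P[...,:2]-[.6,.209],axis=-1)<.06)&(hsv[...,1]<60)&(P[...,2]<.02)]; print("board z",np.median(b[:,2]))
plan([.6006,.2088,.028],22)
E
```

```text
time_s: 3.3
tcp_pos: [0.6019, 0.209, 0.0521]
eef_rot: [-0.135, 0.693, 0.135, 0.695]
ft_force: [0.4, -0.0, 0.8]
gripper_width: 0.0539
0.05364510048037307
9967 [ 21.9  14.7 -24.3] [-40.  -13.  -61.7] [-31.5   1.   16.3]
18444 [ 25.4 108.7  60.8] [-40.  -12.6  10.5] [ 4.5 15.7 20.3]
cork 9726 (array([600.8, 208.7]), array([43.4, 60.4]), 22.1) [599.8 210.8  12.1]
board z 0.007094167555315042
shift cm [ 2.4   0.03 -0.12] turn [-0.   0.1  0. ] | tcp [601.8 208.9  52. ] q6 1.41 w 53.6
```

View pics/w2.png

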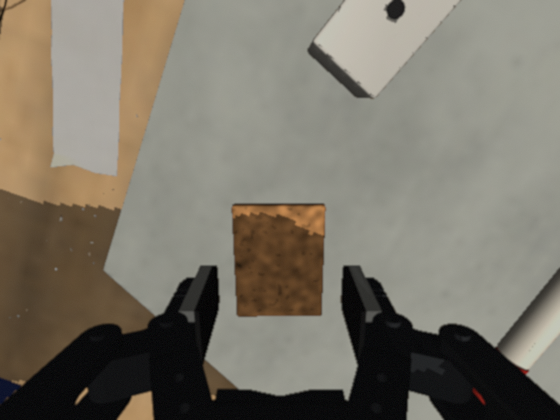

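Cork is centred between the fingers (279 versus 280); tips stand about 22 mm ahead at this opening. Next: descend and grip.

```bash
python3 -m creep '[[[1.2,0,-0.1],[0,0,0]],[[2,0,-0.1],[0,0,0]],[[2.1,0,-0.1],[0,0,0]],[[2.1,0,-0.1],[0,0,0]]]'; python3 -m creep '[[[0,0,0],[0,0,0]],[[0,0,0],[0,0,0]],[[0,0,0],[0,0,0]],[[0,0,0],[0,0,0]]]' 255;  python3 -m creep '[[[-2,0,0],[0,0,0]],[[-5,0,0],[0,0,0]],[[-10,0,0],[0,0,0]],[[-10,0,0],[0,0,0]],[[-10,0,0],[0,0,0]]]'
python3 - <<'E'
from h import *
f=cams.grab_frame("wrist"); save(f,"w3"); P=world(f);t=tool(P)
hsv=cv2.cvtColor(f["image"],cv2.COLOR_RGB2HSV)
c=(hsv[...,1]>90)&(hsv[...,0]<25)&(abs(t[...,0]-.018)<.015)&(abs(t[...,2])<.023)&(abs(t[...,1])<.06)
n,l,s,_=cv2.connectedComponentsWithStats(c.astype(np.uint8)); i=1+np.argmax(s[1:,4]); p=t[l==i]
print("cork tool",len(p),rect(p[:,[2,1]]),np.round(p.mean(0)*1000,1),np.round(p.min(0)*1000,1),np.round(p.max(0)*1000,1))
A=np.c_[p[:,1:],np.ones(len(p))]; print("plane x=ay+bz+c",np.linalg.lstsq(A,p[:,0],rcond=None)[0])
E
```

```text
time_s: 3.85
tcp_pos: [0.6009, 0.2085, 0.0309]
eef_rot: [-0.135, 0.693, 0.135, 0.695]
ft_force: [0.4, 0.2, -0.7]
gripper_width: 0.0536
time_s: 4.35
tcp_pos: [0.6011, 0.2086, 0.0316]
eef_rot: [-0.135, 0.693, 0.135, 0.695]
ft_force: [-1.4, -0.9, 6.6]
gripper_width: 0.0417
time_s: 4.97
tcp_pos: [0.6007, 0.2085, 0.1313]
eef_rot: [-0.135, 0.693, 0.135, 0.695]
ft_force: [-0.1, 0.2, -0.5]
gripper_width: 0.0414
cork tool 12317 (array([-0.2, -0.1]), array([61.6, 44. ]), 90.0) [18.8  2.4 -0.2] [  3.  -30.9 -22.2] [22.2 30.7 21.8]
plane x=ay+bz+c [0.00267018 0.00158544 0.01877289]
```

View pics/w3.png

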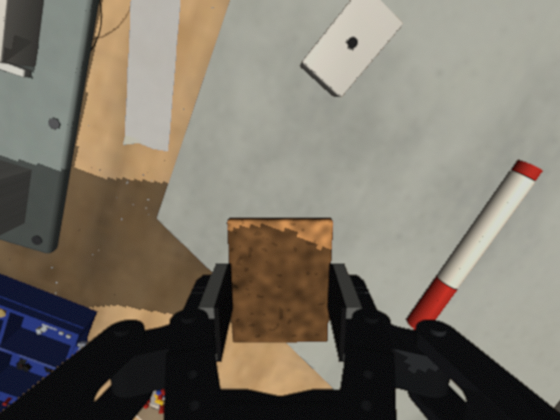

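Cork is held flat and centred (visible at (279,280)). I'll go to a viewpoint above the stand with the camera over the seat to measure it closely.

Run:
```python
from h import *
plan([.412,.19,.18],2.8)
```

```text
shift cm [ -4.97   5.34 -18.13] turn [19.2  0.1 -0. ] | tcp [600.2 208.4 130.6] q6 1.41 w 41.2
```

```bash
python3 -m creep '[[[-3,0.8,-2],[2,0,0]],[[-5,1.5,-5],[6,0,0]],[[-5,2.7,-9],[10,0,0]],[[-5,3.9,-13],[14,0,0]],[[-5,4.9,-16.5],[18,0,0]],[[-5,5.3,-18.1],[19,0,0]],[[-5,5.3,-18.1],[19,0,0]],[[-5,5.3,-18.1],[19,0,0]],[[-5,5.3,-18.1],[19,0,0]]]'
python3 - <<'E'
from h import *
f=cams.grab_frame("wrist"); save(f,"w4"); P=world(f)
for q in ["lower_weight","stand","rod_knob"]:
    for d in nets.cut_out("wrist",q)[:2]:
        p=P[d["region"]]; p=p[np.isfinite(p).all(1)]
        zt=np.percentile(p[:,2],90); t=p[abs(p[:,2]-np.median(p[:,2]))<.005]
        print(q,round(d["conf"],2),np.round(d["uv"]),len(p),rect(t),np.round(t.mean(0)*1000,1),zt)
E
```

```text
time_s: 6.15
tcp_pos: [0.4132, 0.1898, 0.18]
eef_rot: [-0.018, 0.706, 0.019, 0.707]
ft_force: [0.1, 0.9, -0.8]
gripper_width: 0.0416
lower_weight 0.96 [282. 100.] 3347 (array([410.8, 264.6]), array([30. , 49.8]), 2.8) [410.8 265.2  44. ] 0.044945898955791784
stand 0.89 [283. 141.] 14139 (array([412.1, 237.6]), array([ 80.2, 133.5]), 3.0) [412.  236.2  14. ] 0.015219038805716978
rod_knob 0.55 [277. 279.] 12431 (array([412.6, 189.7]), array([44.1, 61. ]), 3.1) [412.4 192.4 160.5] 0.1612656530142279
```

View pics/w4.png

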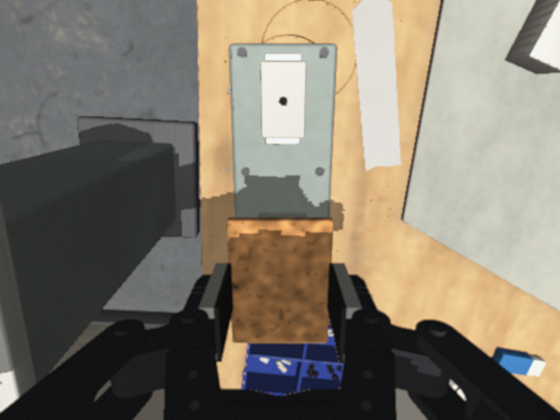

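The seat with the weight is clear at (283,100), dot visible; the angle is 2.8°. Now I'll place the cork.

Run:
```python
from h import *
plan([.4112,.2647,.09],2.8)
```

```text
shift cm [9.02 7.49 0.22] turn [ 0.2  0.1 -0. ] | tcp [412.8 189.7 180.2] q6 1.79 w 41.3
```

```bash
python3 -m creep '[[[2,3,0.1],[0,0,0]],[[5,6,0.2],[0,0,0]],[[8,7.5,0.2],[0,0,0]],[[9,7.5,0.2],[0,0,0]],[[9,7.5,0.2],[0,0,0]],[[9,7.5,0.2],[0,0,0]]]'
python3 - <<'E'
from h import *
plan([.4112,.2647,.068],2.8)
E
```

```text
time_s: 7.1
tcp_pos: [0.4117, 0.2645, 0.0912]
eef_rot: [-0.018, 0.706, 0.018, 0.708]
ft_force: [0.3, 0.2, -0.5]
gripper_width: 0.0417
shift cm [ 2.31  0.02 -0.06] turn [ 0.1  0.1 -0. ] | tcp [411.7 264.5  91.2] q6 1.94 w 41.7
```

```bash
python3 -m creep '[[[1.2,0,0],[0,0,0]],[[2,0,0],[0,0,0]],[[2.3,0,-0.05],[0,0,0]],[[2.3,0,-0.05],[0,0,0]],[[2.3,0,-0.05],[0,0,0]]]'
python3 - <<'E'
from h import *
plan([.4112,.2647,.068],2.8)
f=cams.grab_frame("scene"); save(f,"s5",(180,180,480,360),2.6)
E
```

```text
time_s: 7.72
tcp_pos: [0.4112, 0.2641, 0.0685]
eef_rot: [-0.018, 0.706, 0.018, 0.708]
ft_force: [-2.2, -3.0, 9.7]
gripper_width: 0.0413
shift cm [0.05 0.06 0.01] turn [0.1 0.2 0. ] | tcp [411.2 264.1  68.5] q6 1.94 w 41.3
```

View pics/s5.png

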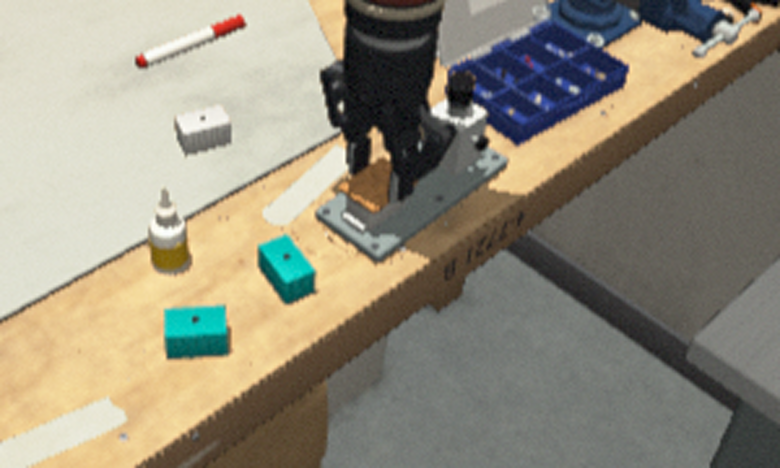

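The cork is touching the weight (about 10 N up). Next: release and retreat.

```bash
python3 -m creep '[[[0,0,0],[0,0,0]],[[0,0,0],[0,0,0]],[[0,0,0],[0,0,0]],[[-2,0,0],[0,0,0]],[[-6,0,0],[0,0,0]],[[-10,-1,0],[0,0,0]],[[-10,-4,0],[0,0,0]],[[-10,-7,0],[0,0,0]],[[-10,-7,0],[0,0,0]],[[-10,-7,0],[0,0,0]]]' 50
python3 - <<'E'
from h import *
f=cams.grab_frame("wrist"); save(f,"w6"); P=world(f)
hsv=cv2.cvtColor(f["image"],cv2.COLOR_RGB2HSV)
c=(hsv[...,1]>90)&(hsv[...,0]<25)&(np.linalg.norm(P[...,:2]-[.411,.265],axis=-1)<.06)&(P[...,2]>.04)
p=P[c]; print("cork",len(p),rect(p),np.round(p.mean(0)*1000,1)); A=np.c_[p[:,:2],np.ones(len(p))]; print(np.linalg.lstsq(A,p[:,2],rcond=None)[0])
b=(abs(P[...,2]-.014)<.004)&(abs(P[...,0]-.412)<.08)&(abs(P[...,1]-.26)<.1); print("base",rect(P[b]))
plan([.597,.2409,.16],-18)
E
```

```text
time_s: 9.02
tcp_pos: [0.4146, 0.1946, 0.1685]
eef_rot: [-0.018, 0.706, 0.018, 0.708]
ft_force: [-0.4, -0.2, 0.8]
gripper_width: 0.0685
cork 6484 (array([411.3, 252.5]), array([43.6, 81.7]), 3.0) [410.6 265.   49.2]
[-0.00950412 -0.01570237  0.05722496]
base (array([412.4, 231.2]), array([ 80.2, 146.2]), 2.9)
shift cm [ 0.89  3.66 18.46] turn [21.   0.1 -0. ] | tcp [414.5 194.8 168.4] q6 1.8 w 68.7
```

View pics/w6.png

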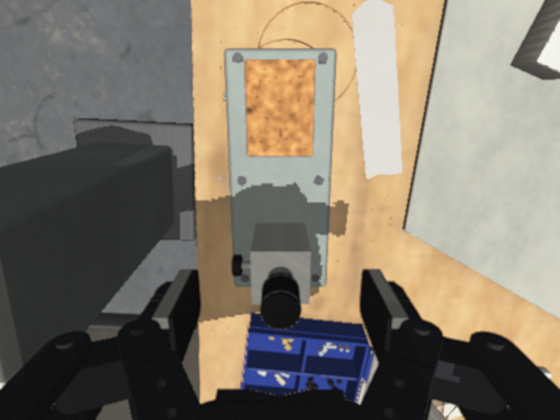

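Cork lies square on the weight at (280,107), within 0.5 mm. Next: the grey-white weight on the baseboard.

Run:
```python
from h import *
plan([.597,.321,.13],-18)
```

```text
shift cm [ 3.9  11.66 18.86] turn [21.   0.1 -0. ] | tcp [414.5 194.8 168.4] q6 1.8 w 68.7
```

```bash
python3 -m creep '[[[0,1.5,2.5],[3,0,0]],[[0.5,4,6.5],[8,0,0]],[[1,6.5,10.5],[13,0,0]],[[2,9,14.5],[17,0,0]],[[3,11,17.5],[20,0,0]],[[3.9,11.7,18.9],[21,0,0]],[[3.9,11.7,18.9],[21,0,0]],[[3.9,11.7,18.9],[21,0,0]],[[3.9,11.7,18.9],[21,0,0]]]'
python3 - <<'E'
from h import *
f=cams.grab_frame("wrist"); save(f,"w7"); P=world(f)
for q in ["upper_weight"]:
    for d in nets.cut_out("wrist",q)[:2]:
        p=P[d["region"]]; p=p[np.isfinite(p).all(1)]
        t=p[abs(p[:,2]-.037)<.004]
        print(q,round(d["conf"],2),np.round(d["uv"]),len(p),rect(t),np.round(t.mean(0)*1000,1))
plan([.597,.321,.13],-18)
E
```

```text
time_s: 10.2
tcp_pos: [0.597, 0.3213, 0.1306]
eef_rot: [0.111, 0.697, -0.11, 0.699]
ft_force: [-0.5, 0.4, 0.2]
gripper_width: 0.0688
upper_weight 0.65 [281. 215.] 3934 (array([597. , 321.4]), array([49.8, 30. ]), 71.9) [597.5 322.7  37. ]
upper_weight 0.16 [ 17. 357.] 615 (array([401.9, 289.2]), array([11. ,  0.3]), 4.7) [401.6 289.2  34.7]
shift cm [ 0.07 -0.03 -0.01] turn [-0.   0.2 -0.1] | tcp [597.2 321.3 130.7] q6 2.27 w 68.9
```

View pics/w7.png

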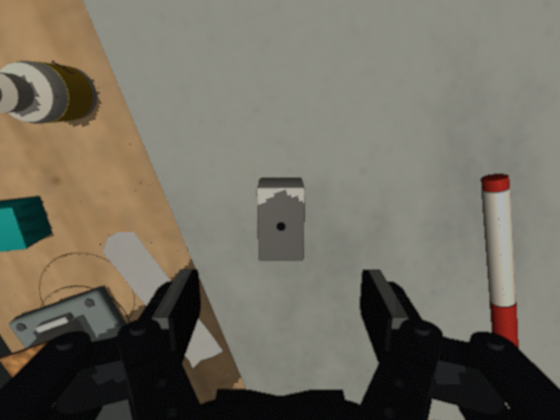

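Weight sits square between the fingers at (281,222). Next: descend and grip.

```bash
python3 -m creep '[[[4,0,0],[0,0,0]],[[8,0,0],[0,0,0]],[[9.2,0,0],[0,0,0]],[[9.2,0,0],[0,0,0]],[[9.2,0,0],[0,0,0]]]'; python3 -m creep '[[[0,0,0],[0,0,0]],[[0,0,0],[0,0,0]],[[0,0,0],[0,0,0]],[[0,0,0],[0,0,0]],[[0,0,0],[0,0,0]]]' 255;  python3 -m creep '[[[-2,0,0],[0,0,0]],[[-5,0,0],[0,0,0]],[[-10,0,0],[0,0,0]],[[-14,0,0],[0,0,0]],[[-14,0,0],[0,0,0]],[[-14,0,0],[0,0,0]]]'
python3 - <<'E'
from h import *
f=cams.grab_frame("wrist"); save(f,"w8"); t=tool(world(f))
d=[x for x in nets.cut_out("wrist","upper_weight") if abs(x["uv"][0]-280)<60][0]; p=t[d["region"]]; p=p[abs(p[:,0]-np.median(p[:,0]))<.003]
print(d["conf"],len(p),rect(p[:,[2,1]]),np.round(np.median(p,0)*1000,1)); A=np.c_[p[:,1:],np.ones(len(p))]; print(np.linalg.lstsq(A,p[:,0],rcond=None)[0])
plan([.413,.185,.18],2.8)
E
```

```text
time_s: 10.92
tcp_pos: [0.5986, 0.3218, 0.0405]
eef_rot: [0.112, 0.696, -0.11, 0.7]
ft_force: [0.1, -0.2, -0.1]
gripper_width: 0.0684
time_s: 11.55
tcp_pos: [0.5992, 0.3221, 0.0418]
eef_rot: [0.112, 0.696, -0.11, 0.701]
ft_force: [-1.3, 0.1, 6.3]
gripper_width: 0.0288
time_s: 12.3
tcp_pos: [0.5974, 0.3215, 0.1802]
eef_rot: [0.112, 0.697, -0.11, 0.7]
ft_force: [-0.1, -0.3, -5.2]
gripper_width: 0.0288
0.8 0 (array([0., 0.]), array([0., 0.]), 0.0) [nan nan nan]
[0. 0. 0.]
shift cm [ -0.13 -18.66 -13.28] turn [-20.8   0.2  -0.1] | tcp [597.1 321.3 179.5] q6 2.27 w 28.7
  return _methods._mean(a, axis=axis, dtype=dtype,
  ret = um.true_divide(
```

View pics/w8.png

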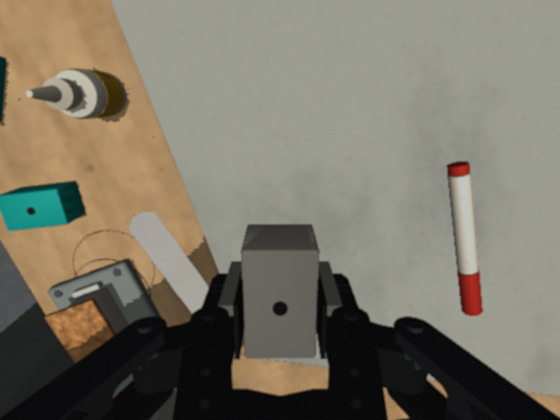

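The weight is held upright at (280,300). I'll measure it in the tool frame and move to the viewpoint.

```bash
python3 -m creep '[[[0,-2,-1.5],[-2,0,0]],[[0,-6,-4.5],[-6,0,0]],[[0,-10.5,-7.5],[-11,0,0]],[[0,-15,-10.5],[-16,0,0]],[[0,-18,-12.8],[-20,0,0]],[[0,-18.7,-13.3],[-20.8,0,0]],[[0,-18.7,-13.3],[-20.8,0,0]],[[0,-18.7,-13.3],[-20.8,0,0]],[[0,-18.7,-13.3],[-20.8,0,0]]]'
python3 - <<'E'
from h import *
f=cams.grab_frame("wrist"); save(f,"w9"); P=world(f); t=tool(P)
ok=np.isfinite(t[...,0])
m=ok&(abs(t[...,0]-.004)<.003)&(abs(t[...,2])<.0155)&(abs(t[...,1])<.04)
p=t[m]; print(len(p),rect(p[:,[2,1]]),np.round(np.median(p,0)*1000,1)); A=np.c_[p[:,1:],np.ones(len(p))]; print("plane",np.linalg.lstsq(A,p[:,0],rcond=None)[0])
hsv=cv2.cvtColor(f["image"],cv2.COLOR_RGB2HSV)
c=ok&(hsv[...,1]>90)&(hsv[...,0]<25)&(np.linalg.norm(P[...,:2]-[.411,.265],axis=-1)<.06)&(abs(P[...,2]-.049)<.004)
p=P[c]; print("cork",len(p),rect(p),np.round(p.mean(0)*1000,1))
st=manip.observe(); print(np.round(R.from_quat(st["eef_rot"]).as_matrix(),4).tolist())
plan([.411,.2647,.11],2.8,st)
E
```

```text
time_s: 13.52
tcp_pos: [0.4134, 0.1851, 0.1785]
eef_rot: [-0.017, 0.706, 0.017, 0.708]
ft_force: [0.1, 0.6, -3.2]
gripper_width: 0.0289
8383 (array([-0.1, -1.5]), array([51.4, 30.9]), 89.8) [ 4.6  1.6 -0.7]
plane [0.00676804 0.00326725 0.00462692]
cork 6210 (array([410.7, 264.1]), array([43.5, 59.2]), 2.9) [410.6 265.1  49.1]
[[0.0036, -0.0482, 0.9988], [0.001, 0.9988, 0.0482], [-1.0, 0.0009, 0.0037]]
shift cm [6.85 7.96 0.14] turn [-0.   0.2 -0. ] | tcp [413.2 185.1 178.4] q6 1.78 w 28.9
```

View pics/w9.png

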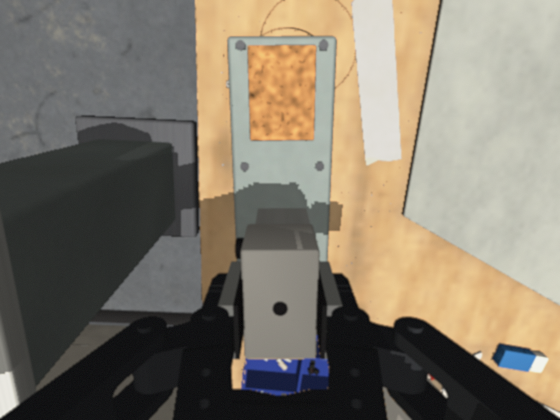

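Cork at (281,92) still square; the weight's underside is 34.6 mm ahead of the TCP and about 1.3 mm to tool -y. Moving over and down.

```bash
python3 -m creep '[[[0,2.5,0],[0,0,0]],[[2,5.5,0.1],[0,0,0]],[[5,7.8,0.2],[0,0,0]],[[6.8,8.1,0.2],[0,0,0]],[[6.8,8.1,0.2],[0,0,0]],[[6.8,8.1,0.2],[0,0,0]]]'
python3 - <<'E'
from h import *
plan([.411,.266,.0845],2.8)
E
```

```text
time_s: 14.32
tcp_pos: [0.412, 0.2662, 0.1111]
eef_rot: [-0.017, 0.705, 0.017, 0.708]
ft_force: [0.1, -0.5, -3.7]
gripper_width: 0.0288
shift cm [ 2.66 -0.02 -0.11] turn [-0.   0.2 -0.1] | tcp [412.  266.2 111.1] q6 1.95 w 28.8
```

```bash
python3 -m creep '[[[1.2,0,-0.1],[0,0.2,0]],[[2,0,-0.1],[0,0.2,0]],[[2.4,0,-0.1],[0,0.2,0]],[[2.4,0,-0.1],[0,0.2,0]],[[2.4,0,-0.1],[0,0.2,0]]]'; python3 -m creep '[[[0.1,0,0],[0,0,0]],[[0.2,0,0],[0,0,0]],[[0.2,0,0],[0,0,0]]]';python3 - <<'E'
from h import *
st=manip.observe(); plan([.411,.266,.084],2.8)
print(st["ft_force"])
f=cams.grab_frame("wrist"); save(f,"w10"); t=tool(world(f)); 
f=cams.grab_frame("top"); save(f,"t10",(220,240,380,340),4.5)
E
```

```text
time_s: 14.95
tcp_pos: [0.4113, 0.2662, 0.0873]
eef_rot: [-0.017, 0.707, 0.017, 0.707]
ft_force: [0.0, 0.1, -5.3]
gripper_width: 0.0287
time_s: 15.32
tcp_pos: [0.4112, 0.2662, 0.0852]
eef_rot: [-0.017, 0.707, 0.017, 0.707]
ft_force: [0.2, -0.5, -4.2]
gripper_width: 0.0286
shift cm [ 0.12 -0.02 -0.02] turn [-0.   0.1 -0.1] | tcp [411.2 266.2  85.2] q6 1.95 w 28.6
[ 0.19906291 -0.49622514 -4.16259153]
```

View pics/w10.png

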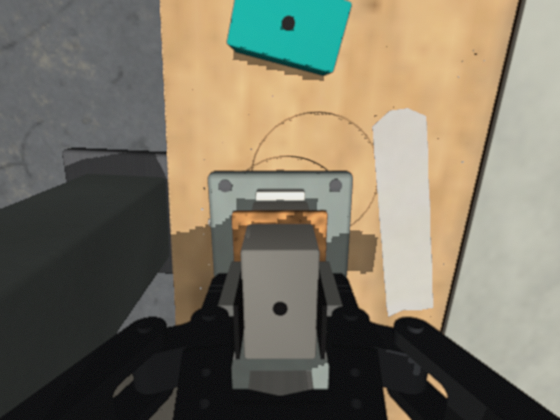

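View pics/t10.png

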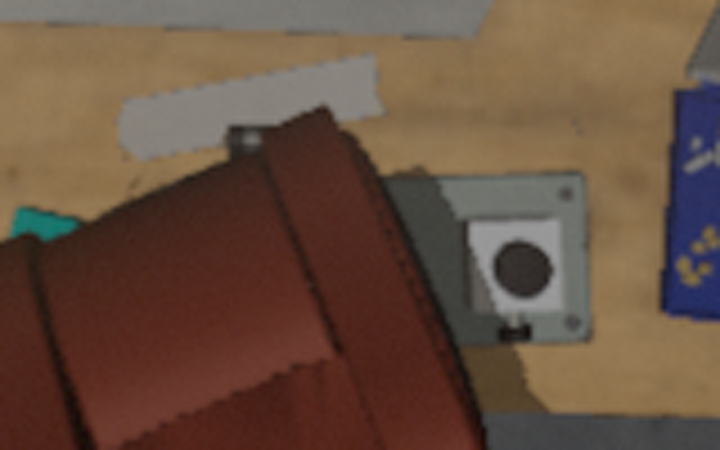

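```bash
python3 -m creep '[[[0.1,0,0],[0,0,0]],[[0.15,0,0],[0,0,0]],[[0.15,0,0],[0,0,0]]]'
```

```text
time_s: 15.8
tcp_pos: [0.4112, 0.2662, 0.0838]
eef_rot: [-0.017, 0.707, 0.017, 0.707]
ft_force: [-0.2, -0.6, -2.6]
gripper_width: 0.0285
```

```bash
python3 -m creep '[[[0.08,0,0],[0,0,0]],[[0.1,0,0],[0,0,0]],[[0.1,0,0],[0,0,0]]]'
```

```text
time_s: 16.18
tcp_pos: [0.4113, 0.2663, 0.0837]
eef_rot: [-0.017, 0.706, 0.017, 0.707]
ft_force: [-4.0, -2.4, 11.2]
gripper_width: 0.0287
```

In contact (weight fully supported). Next: release, retreat and check the stack.

```bash
python3 -m creep '[[[0,0,0],[0,0,0]],[[0,0,0],[0,0,0]],[[0,0,0],[0,0,0]],[[-2,0,0],[0,0,0]],[[-6,0,0],[0,0,0]],[[-10,-1,0],[0,0,0]],[[-10,-4,0],[0,0,0]],[[-10,-7,0],[0,0,0]],[[-10,-7,0],[0,0,0]],[[-10,-7,0],[0,0,0]]]' 60
python3 - <<'E'
from h import *
f=cams.grab_frame("wrist"); save(f,"w11"); P=world(f)
ok=np.isfinite(P[...,0]); near=ok&(np.linalg.norm(P[...,:2]-[.411,.265],axis=-1)<.06)
p=P[near&(abs(P[...,2]-.079)<.004)]; print("upper",len(p),rect(p),np.round(p.mean(0)*1000,1)); A=np.c_[p[:,:2],np.ones(len(p))]; print(np.linalg.lstsq(A,p[:,2],rcond=None)[0])
p=P[near&(abs(P[...,2]-.049)<.003)]; print("cork",len(p),rect(p))
b=ok&(abs(P[...,2]-.014)<.004)&(abs(P[...,0]-.412)<.08)&(abs(P[...,1]-.24)<.1); print("base",rect(P[b]))
for g in ((.066,.074),(.1,.116)):
    p=P[ok&(P[...,2]>g[0])&(P[...,2]<g[1])&(np.linalg.norm(P[...,:2]-[.416,.155],axis=-1)<.04)]; print(g,len(p),rect(p),np.round(np.median(p,0)*1000,1))
for d in nets.cut_out("wrist","rod_knob"): 
    p=P[d["region"]&ok]; print(d["conf"],d["uv"],len(p),rect(p),np.round(np.percentile(p[:,2],[5,50,95])*1000,1))
plan([.417,.156,.18],2.8)
E
```

```text
time_s: 17.42
tcp_pos: [0.4147, 0.1965, 0.1836]
eef_rot: [-0.016, 0.706, 0.017, 0.708]
ft_force: [-0.7, 0.1, -1.2]
gripper_width: 0.0656
upper 4200 (array([410.6, 264.7]), array([30.1, 49.1]), 2.8) [410.6 265.6  79. ]
[-3.01128184e-04  4.08314652e-05  7.91426981e-02]
cork 1626 (array([410.4, 263.9]), array([44. , 59.7]), 3.1)
base (array([412.9, 221.1]), array([ 80.2, 166.2]), 2.8)
(0.066, 0.074) 1896 (array([416.3, 154.9]), array([40. , 40.8]), 2.9) [415.6 163.3  70.1]
(0.1, 0.116) 1251 (array([416.2, 155.5]), array([23.9, 23.1]), 52.7) [416.2 157.6 109.8]
0.63 [279.4, 291.4] 1799 (array([421.6, 122.9]), array([88.3, 37.2]), 87.8) [ 71.3 109.2 110.8]
shift cm [ 0.35 -4.09  0.05] turn [-0.   0.1 -0.1] | tcp [414.5 196.8 183.5] q6 1.81 w 65.2
```

View pics/w11.png

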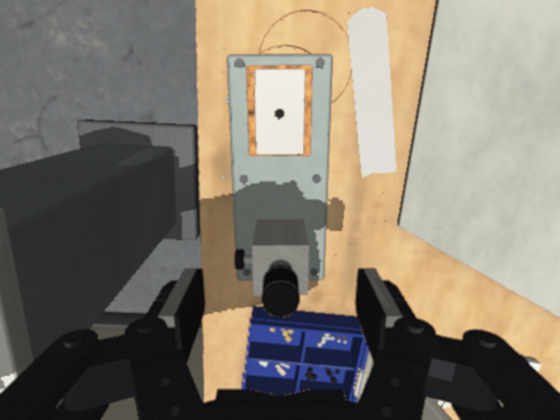

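The stack is square and level: upper weight (410.6,264.7), cork (410.4,263.9) mm, top at 79.0 mm. The knob centre is about (416.2,155.2). Next I'll move over the knob.

```bash
python3 -m creep '[[[0.4,-2,0],[0,0,0]],[[2,-4,0],[0,0,0]],[[3.5,-4.2,0],[0,0,0]],[[3.5,-4.2,0],[0,0,0]],[[3.5,-4.2,0],[0,0,0]]]' 130
python3 - <<'E'
from h import *
f=cams.grab_frame("wrist"); save(f,"w12"); P=world(f); t=tool(P)
ok=np.isfinite(P[...,0])
p=P[ok&(abs(P[...,2]-.110)<.003)&(np.linalg.norm(P[...,:2]-[.416,.155],axis=-1)<.02)]; print(len(p),rect(p),cv2.minEnclosingCircle((p[:,:2]*1000).astype(np.float32)))
p=P[ok&(P[...,2]>.067)&(P[...,2]<.073)&(np.linalg.norm(P[...,:2]-[.416,.155],axis=-1)<.04)]; print(len(p),rect(p))
plan([.4162,.1553,.103],2.8)
E
```

```text
time_s: 18.15
tcp_pos: [0.4169, 0.1555, 0.1488]
eef_rot: [-0.017, 0.706, 0.018, 0.708]
ft_force: [0.4, 0.3, 0.4]
gripper_width: 0.0416
1736 (array([416.3, 155.3]), array([23.6, 23.7]), 48.8) ((416.2732849121094, 155.286865234375), 12.314677238464355)
2658 (array([416.4, 154.7]), array([40.2, 40.9]), 2.9)
shift cm [ 4.6  -0.03 -0.09] turn [ 0.   0.1 -0.1] | tcp [417.  155.5 149. ] q6 1.71 w 42.1
```

View pics/w12.png

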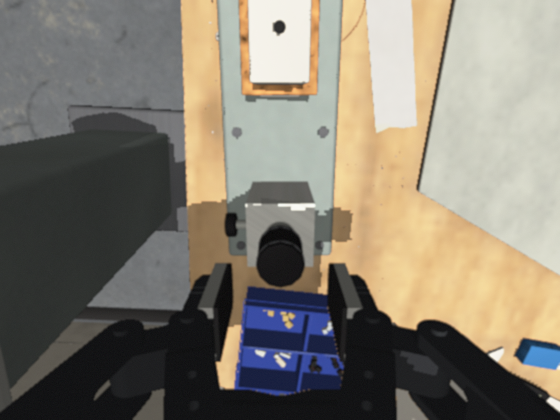

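Knob at (281,258) is midway between the fingers. Next: descend.

```bash
python3 -m creep '[[[2,0,-0.07],[0,0,0]],[[4,0,-0.07],[0,0,0]],[[4.5,0,-0.07],[0,0,0]],[[4.5,0,-0.07],[0,0,0]],[[4.5,0,-0.07],[0,0,0]]]'
python3 - <<'E'
from h import *
for _ in range(3):
    f=cams.grab_frame("wrist"); plan([.4163,.1552,.103],2.8)
save(f,"w13"); t=tool(world(f))
p=t[(abs(t[...,0]+.007)<.004)&(abs(t[...,2])<.0145)&(abs(t[...,1])<.02)]; print(len(p),rect(p[:,[2,1]]))
E
```

```text
time_s: 18.82
tcp_pos: [0.417, 0.1557, 0.1047]
eef_rot: [-0.017, 0.706, 0.018, 0.708]
ft_force: [0.7, 0.5, -0.2]
gripper_width: 0.042
shift cm [ 0.17 -0.05 -0.07] turn [ 0.   0.2 -0.1] | tcp [417.  155.7 104.7] q6 1.71 w 41.9
shift cm [ 0.16 -0.04 -0.06] turn [ 0.   0.2 -0.1] | tcp [416.9 155.7 104.6] q6 1.71 w 41.6
shift cm [ 0.15 -0.04 -0.05] turn [ 0.   0.2 -0.1] | tcp [416.8 155.6 104.5] q6 1.71 w 41.9
2834 (array([-0.5, -0.5]), array([23.3, 23.9]), 14.5)
```

View pics/w13.png

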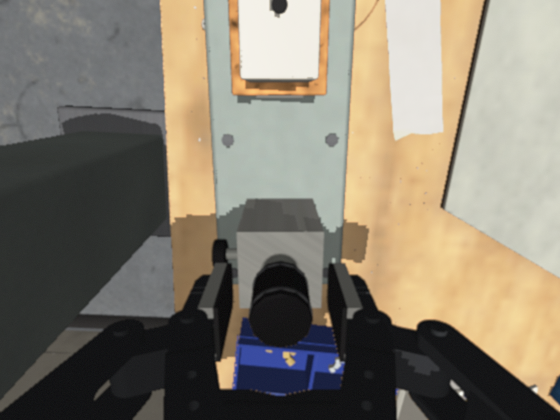

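Knob at (281,312), 0.5 mm off centre. I'll correct that, then close.

```bash
python3 -m creep '[[[0.1,-0.04,-0.05],[0,0,0]],[[0.1,-0.04,-0.05],[0,0,0]]]'; python3 -m creep '[[[0,0,0],[0,0,0]],[[0,0,0],[0,0,0]],[[0,0,0],[0,0,0]],[[0,0,0],[0,0,0]],[[0,0,0],[0,0,0]]]' 255
python3 - <<'E'
from h import *
f=cams.grab_frame("wrist"); st=manip.observe(); print(np.round(R.from_quat(st["eef_rot"]).as_matrix(),4).tolist(),np.round(st["tcp_pos"]*1000,1),st["ft_force"],st["torque"],st["gripper_width"])
P=world(f);ok=np.isfinite(P[...,0])
p=P[ok&(P[...,2]>.067)&(P[...,2]<.073)&(np.linalg.norm(P[...,:2]-[.416,.155],axis=-1)<.04)]; print("guide",len(p),rect(p))
E
```

```text
time_s: 19.23
tcp_pos: [0.4163, 0.1552, 0.1036]
eef_rot: [-0.017, 0.706, 0.018, 0.708]
ft_force: [-0.2, -0.1, -0.4]
gripper_width: 0.0417
time_s: 19.85
tcp_pos: [0.4165, 0.1552, 0.1037]
eef_rot: [-0.017, 0.706, 0.018, 0.708]
ft_force: [-0.7, 1.4, 5.7]
gripper_width: 0.0224
[[0.0036, -0.0495, 0.9988], [0.002, 0.9988, 0.0495], [-1.0, 0.0018, 0.0037]] [416.5 155.2 103.7] [-0.22827841 -0.08516105  5.00041845] [-0.04233498  0.25013496  0.01836964] 0.02263966014966605
guide 2914 (array([416. , 164.4]), array([40. , 21.8]), 3.0)
```

```bash
python3 -m creep '[[[-0.3,0,0],[0,0,0]],[[-0.6,0,0],[0,0,0]],[[-0.9,0,0],[0,0,0]],[[-1,0,0],[0,0,0]]]'; python3 -m creep '[[[-0.3,0,0],[0,0,0]],[[-0.6,0,0],[0,0,0]],[[-0.9,0,0],[0,0,0]],[[-1,0,0],[0,0,0]],[[-1,0,0],[0,0,0]]]';python3 - <<'E'
from h import *
f=cams.grab_frame("scene"); save(f,"s14",(280,180,430,290),5)
st=manip.observe(); print(st["tcp_pos"],st["ft_force"],st["torque"],st["gripper_width"])
f=cams.grab_frame("wrist"); save(f,"w14")
P=world(f);ok=np.isfinite(P[...,0])
near=ok&(np.linalg.norm(P[...,:2]-[.411,.265],axis=-1)<.06)
p=P[near&(abs(P[...,2]-.079)<.006)]; print("upper",len(p),rect(p),np.round(np.median(p,0)*1000,1))
b=ok&(abs(P[...,2]-.014)<.008)&(abs(P[...,0]-.412)<.08)&(abs(P[...,1]-.24)<.1); p=P[b];print("base",rect(p)); print(np.linalg.lstsq(np.c_[p[:,:2]-p[:,:2].mean(0),np.ones(len(p))],p[:,2],rcond=None)[0])
E
```

```text
time_s: 20.4
tcp_pos: [0.4163, 0.1552, 0.1139]
eef_rot: [-0.017, 0.706, 0.018, 0.708]
ft_force: [-0.7, 0.2, -1.7]
gripper_width: 0.0225
time_s: 21.02
tcp_pos: [0.4164, 0.1552, 0.124]
eef_rot: [-0.017, 0.706, 0.018, 0.708]
ft_force: [0.1, -0.3, -1.3]
gripper_width: 0.0223
[0.41631407 0.15517177 0.12388766] [ 1.35846389  0.22277597 -1.48692409] [ 0.01572027  0.04576146 -0.005174  ] 0.02254468997761917
upper 5765 (array([411.2, 255. ]), array([30.1, 30.8]), 2.8) [411.2 255.5  79. ]
base (array([413.5, 211.6]), array([ 80.3, 146.9]), 2.8)
[-0.00058383 -0.00183921  0.01407288]
```

View pics/s14.png

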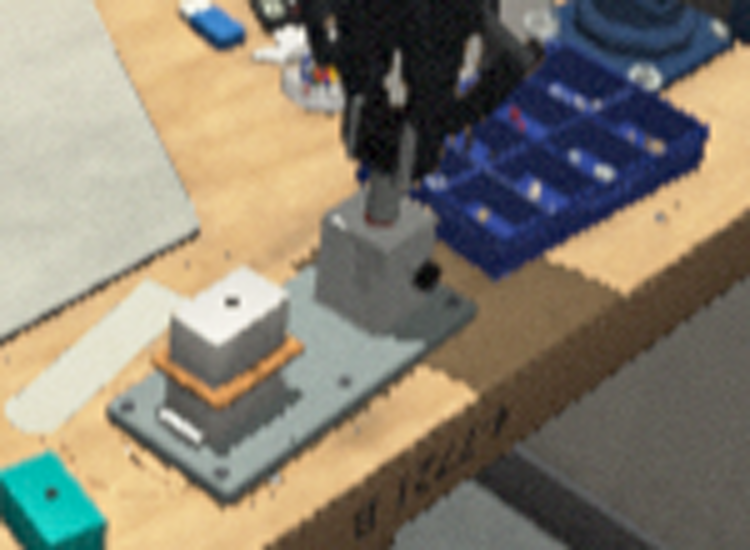

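View pics/w14.png

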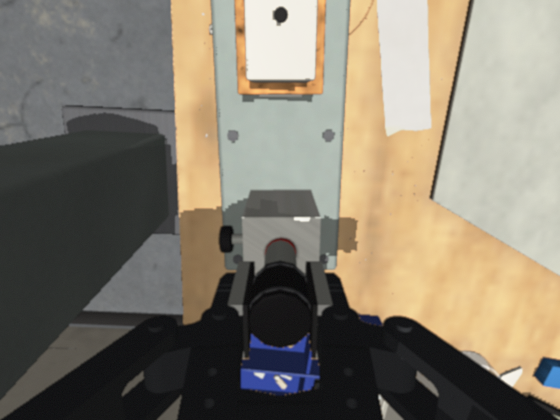

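The rod slides freely, the red ring just peeks out of the bore at scene crop (380,222), as expected at 20 mm, and the stand is still. Next: the last 10 mm.

```bash
python3 -m creep '[[[-0.3,0,0],[0,0,0]],[[-0.6,0,0],[0,0,0]],[[-0.9,0,0],[0,0,0]],[[-0.98,0,0],[0,0,0]],[[-0.98,0,0],[0,0,0]],[[-0.98,0,0],[0,0,0]],[[-0.98,0,0],[0,0,0]]]';python3 - <<'E'
from h import *
f=cams.grab_frame("scene"); save(f,"s15",(280,180,430,290),5); Ps=world(f); hs=cv2.cvtColor(f["image"],cv2.COLOR_RGB2HSV)
def ring(P,hs,n):
    ok=np.isfinite(P[...,0]); m=ok&((hs[...,0]<8)|(hs[...,0]>172))&(hs[...,1]>90)&(np.linalg.norm(P[...,:2]-[.416,.155],axis=-1)<.02)&(P[...,2]>.06)&(P[...,2]<.1)
    p=P[m]; print(n,"ring",len(p),np.round(np.percentile(p[:,2],[5,50,95])*1000,1) if len(p) else "")
ring(Ps,hs,"scene")
st=manip.observe(); print(st["tcp_pos"],st["ft_force"],st["torque"],st["gripper_width"])
f=cams.grab_frame("wrist"); save(f,"w15",(160,120,400,400),2); P=world(f); ring(P,cv2.cvtColor(f["image"],cv2.COLOR_RGB2HSV),"wrist")
ok=np.isfinite(P[...,0]); near=ok&(np.linalg.norm(P[...,:2]-[.411,.265],axis=-1)<.06)
p=P[near&(abs(P[...,2]-.079)<.006)]; print("upper",rect(p),np.round(np.median(p,0)*1000,1))
b=ok&(abs(P[...,2]-.014)<.008)&(abs(P[...,0]-.412)<.08)&(abs(P[...,1]-.24)<.1); p=P[b];print("base",rect(p))
p=P[ok&(abs(P[...,2]-.07)<.003)&(np.linalg.norm(P[...,:2]-[.416,.155],axis=-1)<.04)]; print("guide",rect(p))
# knob underside edge / knob in tool
E
```

```text
time_s: 22.0
tcp_pos: [0.4162, 0.1552, 0.1336]
eef_rot: [-0.017, 0.706, 0.018, 0.708]
ft_force: [-0.5, -0.3, -1.1]
gripper_width: 0.0227
scene ring 7 [77.4 79.1 80.5]
[0.41617314 0.15514984 0.13356137] [-0.3405583  -0.19331867 -1.8438076 ] [-0.02624786  0.01455215  0.00733791] 0.022640899539050834
wrist ring 107 [77.5 79.8 81.7]
upper (array([411.1, 256. ]), array([30.1, 32.7]), 2.7) [411.1 256.5  79. ]
base (array([413.5, 212.7]), array([ 80.4, 149.4]), 2.8)
guide (array([416.3, 156.2]), array([40.1, 38.1]), 3.0)
```

View pics/s15.png

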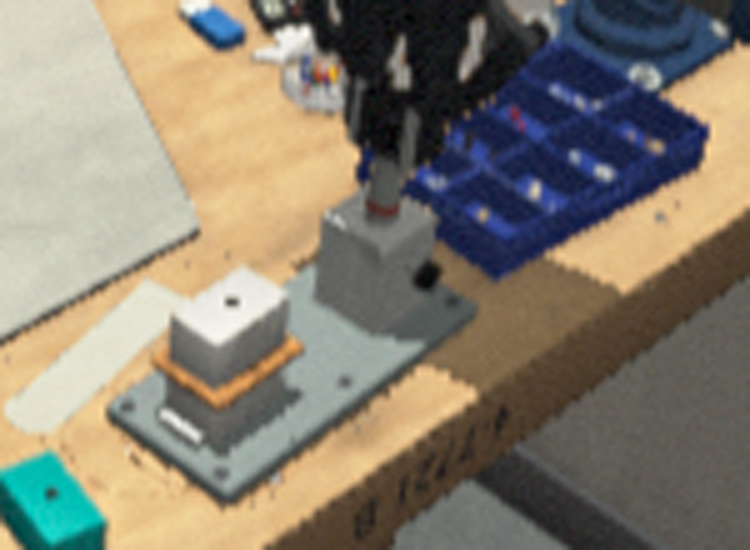

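View pics/w15.png

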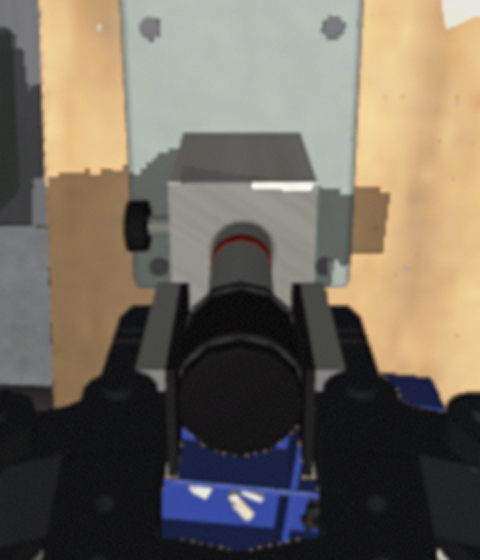

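The ring shows at scene crop (382,208) and wrist crop (241,242), measured at 79–80 mm. The stack and stand are unchanged and the rod is held still, so I'm handing in.

Run:
```python
from bench import sign_off
print(sign_off())
```

```text
the job is handed in; nothing more can be done
None
```

The job is done and handed in at about 22 s. The cork lies on the lower weight, the second weight is set on the cork, and the gripper is still holding the rod by its knob, drawn about 30 mm straight up.

My last checks:
- **Ring:** its centre is at 79.1 mm in the scene camera and 79.8 mm in the wrist camera, against a stack top of 79.0 mm.
- **Stack:** in the view right after release, the cork and upper weight were within 1 mm of the lower weight's measured centre and square within about 0.3°. The upper weight's top was level. In the last picture part of the stack was out of frame. What was visible still had its top at 79.0 mm and the same angle.
- **Stand:** its guide, base edges and angle stayed within about 1 mm and 0.2° of where they were before the pull, and the rod slid up freely with no sideways force.
- **Bystanders:** I did not measure the pin tub, glue bottle, marker and eraser again. The arm never went near them, and those still visible in later pictures looked unmoved.

The networks mixed up the cork and the weights at first, so I found the cork by its colour instead. No check failed or disagreed beyond the camera calibration error of about 2 mm.

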